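Turn the ball dish towards the open pedal

TASK

Take the blue dish by its arched handle, lift it about 10 cm straight up off its cork coaster, and then, up there, turn it a quarter turn, left or right as needed, so that its red lip points at the middle of the open orange pedal (the one you can see into), ready to hand over its steel ball. Keep the dish level and move it gently so that the loose ball stays in the middle of the dish all the way, and leave everything else on the desk alone. Finish while still holding the dish there, still and level above its coaster: do not put it down or let go.

Things in the scene. Friction and masses are not known exactly. Their poses are not given: they have to be found in the camera images.
- dish: Blue round dish, 136 mm across the rim and 23 mm high, 0.14 to 0.28 kg. Its floor is a very shallow cone (7 degrees) that leads the ball to the middle. Origin: centre of its underside (the underside rests on the coaster's top); z up, x towards the red lip. The black bar of an arched handle crosses over the middle along the dish's y: 12 mm wide (x), 14 mm high, 146 mm long, its top 92 mm above the underside, carried by two steel uprights at y = +-70 mm.
- handle (a point): Middle of the black handle bar, 85 mm above the dish's underside, straight above the dish's middle; axes as the dish's. To be gripped across the bar, with the fingers closing along the dish's x; between the bar and the ball's top there are 52 mm of free height.
- lip (a point): Outer end of the red pouring lip, a 26 mm wide tab on the rim, 88 mm from the dish's middle along its x.
- dish_mid (a point): Lowest point of the dish's inner floor, in the middle, 6 mm above the underside.
- ball_center (a point): Centre of the loose polished steel ball, 20 mm in diameter, 33 g, that lies in the middle of the dish.
- coaster: Round cork coaster, 100 mm across and 10 mm thick, fixed to the desk, on which the dish stands. Origin: centre of its underside, on the desk top.
- open_pedal_mid (a point): Middle of the open orange fuzz pedal: a box 70 x 116 x 36 mm without its cover, green circuit board to be seen inside; this point is 18 mm above the desk. It stands about 200 mm from the dish, to the left or to the right of the way the lip points at the start.
- closed_pedal: The finished orange fuzz pedal, same box, closed on top, with two black knobs and a steel foot switch, 50 mm high in all; stands opposite the open one. Leave alone. Origin: centre of its underside.
- open_pedal: The open pedal's box (see its middle point). Leave alone. Origin: centre of its underside.
- mug: White ceramic mug, 80 mm across, 92 mm high. Leave alone. Origin: centre of its underside.
- screwdriver: Grey plastic screwdriver lying on the desk. Leave alone. Origin: under its middle.
- tuning_key: Chrome tuning key, about 80 mm long, lying on the desk. Leave alone. Origin: under its middle.
- jar: Small glass jar, 52 mm across, 60 mm high. Leave alone. Origin: centre of its underside.
There are look-alikes about, which are no part of the job. Of the things shaped like the dish, the blue one is meant.

How it is judged:
By the outcome, as a careful person would: the job done as asked, in the order asked, and still so for the second after the job is handed in, while the arm keeps its last pose, push and grip.
It also fails if it takes over 35 s, if anything falls off the work surface, if the arm or the gripper's body presses on something with over 40 N, if the wrist force passes 120 N, or if a joint passes its speed limit or range.

ROBOT

A 6-joint arm with a two-finger parallel gripper is mounted at the origin on the work surface. World frame = base frame: x ahead of the robot, y to its left, z up, the work surface at z = 0. Lengths are in m, angles in rad, forces in N, time in s.
With the tool pointing down it reaches from about 0.25 to 0.775 m from the base axis. Payload 4 kg.
Tool frame: the origin (TCP) lies where the fingers leave the gripper's body, on its centre line; the fingertips stand 97 mm ahead of it and the grasp point (between the pads) lies 78 mm ahead of it; z points along the fingers, y is the line along which they close (so a half turn about z gives the same grasp; the last joint's range is limited). The gripper opens to 94 mm and grips with 3 to 60 N. Pads are 16 mm wide; open, the fingers measure 119 mm over their backs; the gripper's body (75 mm by 177 mm) begins 78 mm behind the grasp point.
Start: joints at [1.244, 0.087, 1.371, -0, 1.684, -0.103], TCP at [0.122, 0.536, 0.303] pointing down, gripper open.
Joint ranges: [-3.1, 3.1], [-0.76, 2.03], [0.27, 2.55], [-1.08, 4.22], [0.17, 2.65], [-2.57, 2.57]. Speed limits (rad/s): [2.79, 2.79, 3.14, 3.14, 3.14, 3.14].

INTERFACE

Orientations are given as [roll, pitch, yaw] about the fixed x, y, z axes, in that order (R = Rz(yaw) Ry(pitch) Rx(roll)).
In Python, from bench import robot, eyes gives the robot as it stands. The module is installed in compiled form; this text tells all that it offers.
- The arm moves only by the tool carry_out, never from a script. Its argument "deltas" is a list of rows, each an object of numbers: "dx", "dy", "dz": the shift along the tool's x, y, z each as a share of 0.02 m, from -1 to 1; "wx", "wy", "wz": the turn, a rotation vector about the tool's x, y, z each as a share of 0.12 rad, from -1 to 1; "gripper": the closure in counts, from 0 (fully open) to 255 (shut). In form: [{"dx": .., "dy": .., "dz": .., "wx": .., "wy": .., "wz": .., "gripper": ..}, ...]. A call has 1 to 20 rows; each row shifts and turns the commanded pose from where the row before left it, along the tool's axes as they then stand; what a row does not reach is not made up. A row lasts 1/12 s, in which the tool goes at most 41.7 mm and 7.16 degrees, less where a joint would pass 70% of its speed; a pose out of reach is approached as far as the arm can. A call with a number of a shift or a turn outside -1 to 1 is refused whole. A call with a gripper value outside its range is refused whole. The fingers move at their own pace and stop on an object; the grip force is fixed at half the most. Time passes only in rows, so rows that do not move let the fingers close. It gives the time, the measured TCP pose, the force, the opening and the grip force at its end, in the units of the state.
- robot.get_obs(): the state, without advancing time (a new reading comes with each control period).
- eyes.snapshot(name): name is "scene" or "top"; returns the picture (420x560x3 uint8, red, green, blue); there is no depth.
- eyes.get_calibration(name): a dict with "fovy" (degrees; the focal length in pixels is half the picture's height over the tangent of half this angle, whatever the lens; pixels are square), "cx", "cy" (the principal point, pixels), "R" (3x3) and "t" (3): a world point X has camera coordinates R X + t. Camera axes: x right, y down, z forward; pixel columns grow to the right and rows downward; lengths in m; the calibration is good to about 2 mm. A picture is of the moment at which its call begins. get_calibration takes no time and is no camera call.
- robot.close_job(): hands the job in; it is judged then, once.
The state is a dict: "time": time; "joint_positions": joint angles; "qvel": joint speeds; "joint_torque": joint torques, N m; "tool_pos": TCP position; "ee_rot": TCP orientation; "wrist_force": force on the tool from outside, world axes, zero at the start; "wrist_torque": the same for the moment, N m; "width": finger opening in m; "finger_force": force on a finger pad.
Only numpy, scipy, OpenCV 4.12 (cv2) and the standard library are available. Lean on these libraries where they do the work, as an engineer would, in place of code of your own. Each camera call takes 0.05 s, during which the arm holds its last target. There are 200 camera calls.

## Working session

There is one attempt and no reset: what is moved stays moved. The work goes in short steps, Python scripts to look and compute and a tool call to move; the robot and the scene stay as the last step left them, time stands still between calls to the robot, and variables do not carry over. Pictures are saved under pics/ and viewed, at most 10 in all, crops included, and the job is handed in when it is done.

Besides the shell and the picture viewer there is one more tool, called after "Call:" in YAML: its name, and indented under it one key for each argument. carry_out: Moves the arm, as the interface text tells. Shift numbers are shares of 0.02 m and turn numbers shares of 0.12 rad, none past 1 either way. Its arguments: {"type":"object","properties":{"deltas":{"type":"array","items":{"type":"object","properties":{"dx":{"type":"number"},"dy":{"type":"number"},"dz":{"type":"number"},"wx":{"type":"number"},"wy":{"type":"number"},"wz":{"type":"number"},"gripper":{"type":"number"}}}}},"required":["deltas"]}

```bash
mkdir -p pics; python3 - <<'E'
from bench import robot, eyes
import cv2, numpy as np
for n in ("scene","top"):
    im=eyes.snapshot(n); cv2.imwrite(f"pics/{n}0.png",im[:,:,::-1]); c=eyes.get_calibration(n)
    print(n,c)
o=robot.get_obs(); print(o)
E
```

```text
scene {'fovy': 45.00470332385174, 'cx': 276.6216209524261, 'cy': 211.70378944296087, 'R': array([[-0.50042687,  0.86562891,  0.01611029],
       [ 0.69673237,  0.41369297, -0.5860223 ],
       [-0.51394255, -0.28203674, -0.81013476]]), 't': array([ 0.25383486, -0.33579687,  1.73968781])}
top {'fovy': 53.50804699727221, 'cx': 283.61365848916904, 'cy': 205.73157723371327, 'R': array([[-0.00171586, -0.99999206, -0.00359528],
       [-0.98714994,  0.00226828, -0.15978062],
       [ 0.15978751,  0.00327492, -0.987146  ]]), 't': array([-0.00418463,  0.54225036,  1.25252462])}
{'time': 0.1, 'joint_positions': array([ 1.24395337e+00,  8.79022329e-02,  1.37206979e+00, -3.29551129e-05,
        1.68358138e+00, -1.03075141e-01]), 'qvel': array([-0.0024052 , -0.00061748, -0.0036809 , -0.00054097,  0.00140302,
        0.00034765]), 'joint_torque': array([ 1.93870954e-03, -3.41253483e+01, -3.03299975e+01,  7.19950092e-02,
        3.04352771e-02, -1.08402871e-04]), 'tool_pos': array([0.12195419, 0.53601366, 0.30162638]), 'ee_rot': array([-3.13963894e+00, -1.69167406e-04,  2.91782100e+00]), 'wrist_force': array([-0.16983512,  0.59699561,  0.3127388 ]), 'wrist_torque': array([-0.02317207,  0.04752146, -0.02829641]), 'finger_force': 0.0, 'width': 0.09379267261117553}
```

View pics/scene0.png

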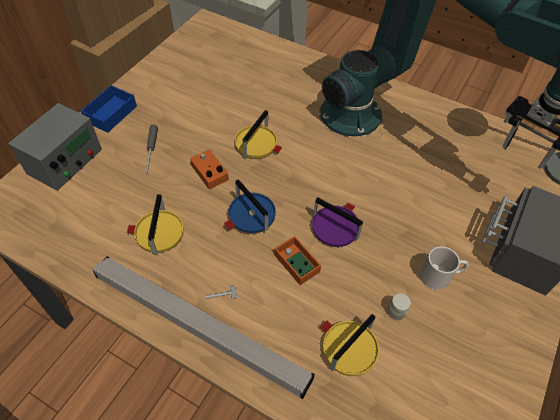

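View pics/top0.png

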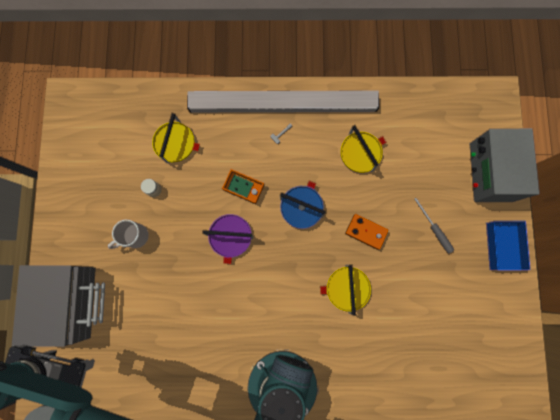

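The top view shows the candidates for the dish: blue dish with handle (302,207), purple (231,236), yellow (175,142), (361,152), (349,289), and a blue tray (508,246). I choose the blue one at (302,207), red lip at (311,185). The open pedal with the green board is at (243,187), to the left of the lip, and the closed one is at (367,231).

```bash
cat > h.py <<'E'
from bench import robot, eyes
import cv2, numpy as np
def ray(n,p,z):
    c=eyes.get_calibration(n); f=210/np.tan(np.radians(c["fovy"]/2))
    d=c["R"].T@np.array([(p[0]-c["cx"])/f,(p[1]-c["cy"])/f,1]); o=-c["R"].T@c["t"]
    return o+d*(z-o[2])/d[2]
def blob(im,lo,hi,box):
    h=cv2.cvtColor(im,cv2.COLOR_RGB2HSV); m=cv2.inRange(h,lo,hi); k=np.zeros_like(m); x0,y0,x1,y1=box; k[y0:y1,x0:x1]=m[y0:y1,x0:x1]
    n,l,s,_=cv2.connectedComponentsWithStats(k)
    return k
def hullc(m):
    p=cv2.convexHull(cv2.findNonZero(m)); M=cv2.moments(p); return np.array([M["m10"]/M["m00"],M["m01"]/M["m00"]]),p
E
python3 - <<'E'
from h import *
B={"top":[(270,175,340,240),(300,175,325,192),(215,165,270,208),(280,188,330,220)],"scene":[(215,175,285,240),(220,217,240,236),(268,232,325,288),(225,172,275,222)]}
out=[]
for n in ("scene","top"):
    im=eyes.snapshot(n); b=B[n]
    m=blob(im,(100,120,50),(125,255,255),b[0])
    c,p=hullc(m); e=cv2.fitEllipse(p); D=ray(n,e[0],.033)
    r=blob(im,(0,150,80),(5,255,255),b[1])|blob(im,(174,150,80),(180,255,255),b[1]); lc,_=hullc(r); L=ray(n,lc,.031)
    o=blob(im,(6,170,60),(14,255,255),b[2]); oc,op=hullc(o); P=ray(n,oc,.028); q=cv2.minAreaRect(op)
    k=blob(im,(0,0,0),(180,255,45),b[3]); x,y=np.nonzero(k)[::-1]
    kc=cv2.minAreaRect(cv2.findNonZero(k)); 
    vx,vy,x0,y0=cv2.fitLine(cv2.findNonZero(k),cv2.DIST_HUBER,0,.01,.01).ravel()
    a=ray(n,(x0-20*vx,y0-20*vy),.100);bb=ray(n,(x0+20*vx,y0+20*vy),.100)
    K=ray(n,kc[0],.1)
    np.set_printoptions(precision=4,suppress=True)
    print(n,"dish",e,D,"lip",lc,L,"yaw",np.degrees(np.arctan2(*(L-D)[1::-1])),"pedal",oc,P,q,"bar",kc,K,np.degrees(np.arctan2(*(bb-a)[1::-1])))
    v=im.copy()
    for mm,col in((m,(255,255,0)),(r,(0,255,255)),(o,(255,0,255)),(k,(0,255,0))):
        cs,_=cv2.findContours(mm,cv2.RETR_EXTERNAL,cv2.CHAIN_APPROX_NONE); cv2.drawContours(v,cs,-1,col,1)
    x0,y0=(205,160) if n=="top" else (210,170)
    both=np.vstack([im[y0:y0+90,x0:x0+135] if n=="top" else im[y0:y0+120,x0:x0+120][:90+30],])
    cr=lambda z:cv2.resize(z[y0:y0+120,x0:x0+130],(390,360) if 0 else (390,300),interpolation=cv2.INTER_NEAREST)
    out.append(np.hstack([cr(im),cr(v)]))
cv2.imwrite("pics/c1.png",np.vstack(out)[:,:,::-1])
E
```

```text
scene dish ((251.53475952148438, 212.3731689453125), (39.18184280395508, 46.49093246459961), 86.9853744506836) [ 0.548  -0.0598  0.033 ] lip [229.227  224.1418] [ 0.6135 -0.0931  0.031 ] yaw -26.911425683938532 pedal [296.9837 259.7428] [0.6164 0.1259 0.028 ] ((297.0411376953125, 259.4647216796875), (46.31464767456055, 28.7432861328125), 49.398704528808594) bar ((251.55528259277344, 197.92835998535156), (45.31256866455078, 11.831489562988281), 37.64761734008789) [ 0.5466 -0.0588  0.1   ] 66.80627889369458
top dish ((301.6734313964844, 206.9886016845703), (40.63307189941406, 41.217552185058594), 112.32715606689453) [ 0.5398 -0.0619  0.033 ] lip [311.0409 184.6433] [ 0.6117 -0.0922  0.031 ] yaw -22.893322259277404 pedal [242.7817 185.9083] [0.6088 0.1243 0.028 ] ((242.75863647460938, 185.89654541015625), (38.0788688659668, 23.10993194580078), 23.198591232299805) bar ((302.2929382324219, 203.49705505371094), (46.61538314819336, 3.15384578704834), 22.61986541748047) [ 0.5397 -0.0611  0.1   ] -113.03578225250577
```

View pics/c1.png

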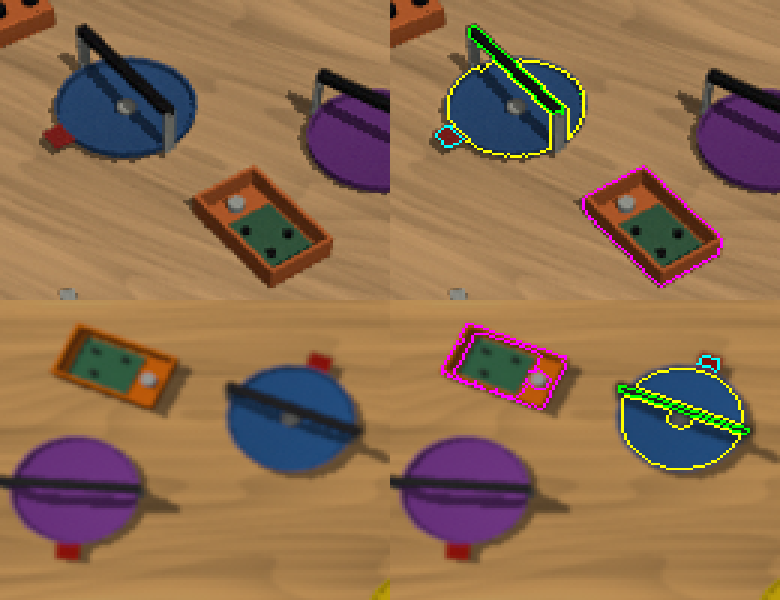

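The crop confirms the choice: the blue dish with its ball and red lip, centre ≈ (0.541, -0.061), lip yaw ≈ -23°, and the bar direction agrees. The open pedal's middle is ≈ (0.610, 0.124), bearing ≈ 69.5°. The dish therefore turns left by about 92°.

The first move swings the arm clear of the toaster in -y, then goes above the dish.

Call:
carry_out:
  deltas:
    - {"dx":-0.22,"dy":-0.97}
    - {"dx":-0.22,"dy":-0.97}
    - {"dx":-0.22,"dy":-0.97}
    - {"dx":-0.22,"dy":-0.97}
    - {"dx":-0.22,"dy":-0.97}
    - {"dx":-0.22,"dy":-0.97}
    - {"dx":-0.22,"dy":-0.97}
    - {"dx":-0.22,"dy":-0.97}
    - {"dx":-0.22,"dy":-0.97}
    - {"dx":-0.22,"dy":-0.97}
    - {"dx":-0.83,"dy":-0.49}
    - {"dx":-0.83,"dy":-0.49}
    - {"dx":-0.83,"dy":-0.49}
    - {"dx":-0.83,"dy":-0.49}
    - {"dx":-0.83,"dy":-0.49}
    - {"dx":-0.83,"dy":-0.49}
    - {"dx":-0.83,"dy":-0.49}
    - {"dx":-0.83,"dy":-0.49}
    - {"dx":-0.83,"dy":-0.49}
    - {"dx":-0.83,"dy":-0.49}

```text
invalid input
```

Call:
carry_out:
  deltas:
    - {"dx":-0.83,"dy":-0.49}
    - {"dx":-0.83,"dy":-0.49}
    - {"dx":-0.83,"dy":-0.49}
    - {"dx":-0.83,"dy":-0.49}
    - {"dx":-0.83,"dy":-0.49}
    - {"dx":-0.83,"dy":-0.49}
    - {"dx":-0.83,"dy":-0.49}
    - {"dx":-0.83,"dy":-0.49}
    - {"dx":-0.83,"dy":-0.49}
    - {"dx":-0.83,"dy":-0.49}
    - {"dx":-0.83,"dy":-0.49}
    - {"dx":-0.83,"dy":-0.49}
    - {"dx":-0.83,"dy":-0.49}
    - {"dx":-0.83,"dy":-0.49}
    - {"dx":-0.83,"dy":-0.49}
    - {"dx":-0.83,"dy":-0.49}
    - {"dx":-0.83,"dy":-0.49}
    - {"dx":-0.83,"dy":-0.49}
    - {"dx":-0.83,"dy":-0.49}
    - {"dx":-0.83,"dy":-0.49}

```text
invalid input
```

Call:
carry_out:
  deltas:
    - {"wz":0.97}
    - {"wz":0.97}
    - {"wz":0.97}
    - {"wz":0.97}
    - {"wz":0.97}
    - {"wz":0.97}
    - {"wz":0.97}
    - {"wz":0.97}
    - {"wz":0.97}
    - {"wz":0.97}
    - {"wz":0.97}
    - {"wz":0.97}
    - {"wz":0.97}
    - {"wz":0.97}
    - {"wz":0.97}
    - {"dz":0}
    - {"dz":0}

```text
invalid input
```

```bash
python3 - <<'E'
from h import *
o=robot.get_obs(); print(o["time"],o["tool_pos"],o["ee_rot"],o["joint_positions"],o["wrist_force"])
y=o["ee_rot"][2]; d=np.array([.541,-.061])-o["tool_pos"][:2]
print("dx,dy units",(np.cos(y)*d[0]+np.sin(y)*d[1])/.02,(np.sin(y)*d[0]-np.cos(y)*d[1])/.02,"wz",(y-np.radians(67))/.12)
E
```

```text
0.2 [0.12200374 0.53609448 0.30194678] [-3.14021535e+00 -1.25402834e-04  2.91781797e+00] [ 1.24390773e+00  8.77141508e-02  1.37164111e+00 -1.71398087e-05
  1.68362029e+00 -1.03115909e-01] [-0.0049705  -0.11400477  0.189392  ]
dx,dy units -27.052580823594248 -24.46133844789898 wz 14.570394718509917
```

The calls were refused, probably because every row needs all its fields.

Call:
carry_out:
  deltas:
    - {"dx":-0.22,"dy":-0.97,"dz":0,"wx":0,"wy":0,"wz":0,"gripper":0}
    - {"dx":-0.22,"dy":-0.97,"dz":0,"wx":0,"wy":0,"wz":0,"gripper":0}
    - {"dx":-0.22,"dy":-0.97,"dz":0,"wx":0,"wy":0,"wz":0,"gripper":0}
    - {"dx":-0.22,"dy":-0.97,"dz":0,"wx":0,"wy":0,"wz":0,"gripper":0}
    - {"dx":-0.22,"dy":-0.97,"dz":0,"wx":0,"wy":0,"wz":0,"gripper":0}
    - {"dx":-0.22,"dy":-0.97,"dz":0,"wx":0,"wy":0,"wz":0,"gripper":0}
    - {"dx":-0.22,"dy":-0.97,"dz":0,"wx":0,"wy":0,"wz":0,"gripper":0}
    - {"dx":-0.22,"dy":-0.97,"dz":0,"wx":0,"wy":0,"wz":0,"gripper":0}
    - {"dx":-0.22,"dy":-0.97,"dz":0,"wx":0,"wy":0,"wz":0,"gripper":0}
    - {"dx":-0.22,"dy":-0.97,"dz":0,"wx":0,"wy":0,"wz":0,"gripper":0}

```text
time: 1.03
tool_pos: [0.1217, 0.3363, 0.3024]
ee_rot: [-3.141, 0.0, 2.918]
wrist_force: [1.1, -0.2, 0.7]
width: 0.0945
finger_force: 0.0
```

Call:
carry_out:
  deltas:
    - {"dx":-0.83,"dy":-0.49,"dz":0,"wx":0,"wy":0,"wz":0,"gripper":0}
    - {"dx":-0.83,"dy":-0.49,"dz":0,"wx":0,"wy":0,"wz":0,"gripper":0}
    - {"dx":-0.83,"dy":-0.49,"dz":0,"wx":0,"wy":0,"wz":0,"gripper":0}
    - {"dx":-0.83,"dy":-0.49,"dz":0,"wx":0,"wy":0,"wz":0,"gripper":0}
    - {"dx":-0.83,"dy":-0.49,"dz":0,"wx":0,"wy":0,"wz":0,"gripper":0}
    - {"dx":-0.83,"dy":-0.49,"dz":0,"wx":0,"wy":0,"wz":0,"gripper":0}
    - {"dx":-0.83,"dy":-0.49,"dz":0,"wx":0,"wy":0,"wz":0,"gripper":0}
    - {"dx":-0.83,"dy":-0.49,"dz":0,"wx":0,"wy":0,"wz":0,"gripper":0}
    - {"dx":-0.83,"dy":-0.49,"dz":0,"wx":0,"wy":0,"wz":0,"gripper":0}
    - {"dx":-0.83,"dy":-0.49,"dz":0,"wx":0,"wy":0,"wz":0,"gripper":0}
    - {"dx":-0.83,"dy":-0.49,"dz":0,"wx":0,"wy":0,"wz":0,"gripper":0}
    - {"dx":-0.83,"dy":-0.49,"dz":0,"wx":0,"wy":0,"wz":0,"gripper":0}
    - {"dx":-0.83,"dy":-0.49,"dz":0,"wx":0,"wy":0,"wz":0,"gripper":0}
    - {"dx":-0.83,"dy":-0.49,"dz":0,"wx":0,"wy":0,"wz":0,"gripper":0}
    - {"dx":-0.83,"dy":-0.49,"dz":0,"wx":0,"wy":0,"wz":0,"gripper":0}

```text
time: 2.28
tool_pos: [0.3325, 0.1379, 0.3026]
ee_rot: [3.141, 0.0, 2.918]
wrist_force: [0.9, -0.1, 1.3]
width: 0.094
finger_force: 0.0
```

Call:
carry_out:
  deltas:
    - {"dx":-0.83,"dy":-0.49,"dz":0,"wx":0,"wy":0,"wz":0,"gripper":0}
    - {"dx":-0.83,"dy":-0.49,"dz":0,"wx":0,"wy":0,"wz":0,"gripper":0}
    - {"dx":-0.83,"dy":-0.49,"dz":0,"wx":0,"wy":0,"wz":0,"gripper":0}
    - {"dx":-0.83,"dy":-0.49,"dz":0,"wx":0,"wy":0,"wz":0,"gripper":0}
    - {"dx":-0.83,"dy":-0.49,"dz":0,"wx":0,"wy":0,"wz":0,"gripper":0}
    - {"dx":-0.83,"dy":-0.49,"dz":0,"wx":0,"wy":0,"wz":0,"gripper":0}
    - {"dx":-0.83,"dy":-0.49,"dz":0,"wx":0,"wy":0,"wz":0,"gripper":0}
    - {"dx":-0.83,"dy":-0.49,"dz":0,"wx":0,"wy":0,"wz":0,"gripper":0}
    - {"dx":-0.83,"dy":-0.49,"dz":0,"wx":0,"wy":0,"wz":0,"gripper":0}
    - {"dx":-0.83,"dy":-0.49,"dz":0,"wx":0,"wy":0,"wz":0,"gripper":0}
    - {"dx":-0.83,"dy":-0.49,"dz":0,"wx":0,"wy":0,"wz":0,"gripper":0}
    - {"dx":-0.83,"dy":-0.49,"dz":0,"wx":0,"wy":0,"wz":0,"gripper":0}
    - {"dx":-0.83,"dy":-0.49,"dz":0,"wx":0,"wy":0,"wz":0,"gripper":0}
    - {"dx":-0.83,"dy":-0.49,"dz":0,"wx":0,"wy":0,"wz":0,"gripper":0}
    - {"dx":-0.83,"dy":-0.49,"dz":0,"wx":0,"wy":0,"wz":0,"gripper":0}

```text
time: 3.53
tool_pos: [0.5428, -0.0605, 0.3023]
ee_rot: [3.141, -0.001, 2.918]
wrist_force: [-0.2, -0.1, 0.5]
width: 0.0942
finger_force: 0.0
```

Call:
carry_out:
  deltas:
    - {"dx":0,"dy":0,"dz":0,"wx":0,"wy":0,"wz":0.97,"gripper":0}
    - {"dx":0,"dy":0,"dz":0,"wx":0,"wy":0,"wz":0.97,"gripper":0}
    - {"dx":0,"dy":0,"dz":0,"wx":0,"wy":0,"wz":0.97,"gripper":0}
    - {"dx":0,"dy":0,"dz":0,"wx":0,"wy":0,"wz":0.97,"gripper":0}
    - {"dx":0,"dy":0,"dz":0,"wx":0,"wy":0,"wz":0.97,"gripper":0}
    - {"dx":0,"dy":0,"dz":0,"wx":0,"wy":0,"wz":0.97,"gripper":0}
    - {"dx":0,"dy":0,"dz":0,"wx":0,"wy":0,"wz":0.97,"gripper":0}
    - {"dx":0,"dy":0,"dz":0,"wx":0,"wy":0,"wz":0.97,"gripper":0}
    - {"dx":0,"dy":0,"dz":0,"wx":0,"wy":0,"wz":0.97,"gripper":0}
    - {"dx":0,"dy":0,"dz":0,"wx":0,"wy":0,"wz":0.97,"gripper":0}
    - {"dx":0,"dy":0,"dz":0,"wx":0,"wy":0,"wz":0.97,"gripper":0}
    - {"dx":0,"dy":0,"dz":0,"wx":0,"wy":0,"wz":0.97,"gripper":0}
    - {"dx":0,"dy":0,"dz":0,"wx":0,"wy":0,"wz":0.97,"gripper":0}
    - {"dx":0,"dy":0,"dz":0,"wx":0,"wy":0,"wz":0.97,"gripper":0}
    - {"dx":0,"dy":0,"dz":0,"wx":0,"wy":0,"wz":0.97,"gripper":0}
    - {"dx":0,"dy":0,"dz":0,"wx":0,"wy":0,"wz":0,"gripper":0}

```text
time: 4.87
tool_pos: [0.5422, -0.0598, 0.3024]
ee_rot: [-3.141, -0.0, 1.17]
wrist_force: [-0.1, -0.0, -0.4]
width: 0.094
finger_force: 0.0
```

```bash
python3 - <<'E'
from h import *
o=robot.get_obs(); print(o["time"],o["tool_pos"],o["ee_rot"],o["joint_positions"],o["wrist_force"])
y=o["ee_rot"][2]; d=np.array([.541,-.061])-o["tool_pos"][:2]
print("dx,dy units",(np.cos(y)*d[0]+np.sin(y)*d[1])/.02,(np.sin(y)*d[0]-np.cos(y)*d[1])/.02,"wz",(y-np.radians(67))/.12)
a,b=eyes.snapshot("scene"),eyes.snapshot("top")
cr=lambda z,x0,y0:cv2.resize(z[y0:y0+150,x0:x0+100],(400,600),interpolation=cv2.INTER_CUBIC)
cv2.imwrite("pics/c2.png",np.hstack([cr(a,200,110),cr(b,250,120)])[:,:,::-1])
E
```

```text
4.8667 [ 0.54216753 -0.05980774  0.30236369] [-3.14104011e+00 -7.01678949e-06  1.16996927e+00] [-2.13872718e-01  7.74589648e-02  1.38182292e+00  1.10286341e-04
  1.68285238e+00  1.86966637e-01] [-0.10702652 -0.00086316 -0.4102185 ]
dx,dy units -0.07766537247104906 -0.03048953073385382 wz 0.004988947354733764
```

View pics/c2.png

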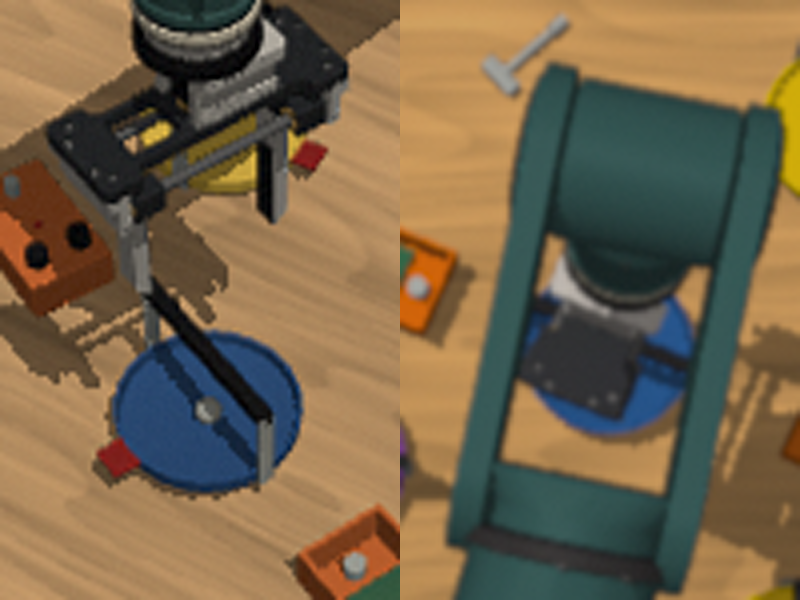

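The scene crop shows the gripper above and aligned across the bar, with one finger each side along the lip direction. The ball is in the middle. I descend to the bar's mid-height.

Call:
carry_out:
  deltas:
    - {"dx":-0.08,"dy":-0.03,"dz":0.8,"wx":0,"wy":0,"wz":0,"gripper":0}
    - {"dx":0,"dy":0,"dz":0.8,"wx":0,"wy":0,"wz":0,"gripper":0}
    - {"dx":0,"dy":0,"dz":0.8,"wx":0,"wy":0,"wz":0,"gripper":0}
    - {"dx":0,"dy":0,"dz":0.8,"wx":0,"wy":0,"wz":0,"gripper":0}
    - {"dx":0,"dy":0,"dz":0.7,"wx":0,"wy":0,"wz":0,"gripper":0}
    - {"dx":0,"dy":0,"dz":0.6,"wx":0,"wy":0,"wz":0,"gripper":0}
    - {"dx":0,"dy":0,"dz":0.5,"wx":0,"wy":0,"wz":0,"gripper":0}
    - {"dx":0,"dy":0,"dz":0.5,"wx":0,"wy":0,"wz":0,"gripper":0}
    - {"dx":0,"dy":0,"dz":0.4,"wx":0,"wy":0,"wz":0,"gripper":0}
    - {"dx":0,"dy":0,"dz":0.3,"wx":0,"wy":0,"wz":0,"gripper":0}
    - {"dx":0,"dy":0,"dz":0.27,"wx":0,"wy":0,"wz":0,"gripper":0}
    - {"dx":0,"dy":0,"dz":0,"wx":0,"wy":0,"wz":0,"gripper":0}

```text
time: 5.97
tool_pos: [0.5407, -0.061, 0.1721]
ee_rot: [-3.14, 0.0, 1.172]
wrist_force: [-0.7, 0.1, -0.6]
width: 0.0941
finger_force: 0.0
```

```bash
python3 - <<'E'
from h import *
a=eyes.snapshot("scene"); o=robot.get_obs(); print(o["time"],o["tool_pos"],o["wrist_force"])
cv2.imwrite("pics/c3.png",cv2.resize(a[140:250,190:310],(720,600),interpolation=cv2.INTER_CUBIC)[:,:,::-1][:600])
E
```

```text
6.0167 [ 0.54095178 -0.0610455   0.17285778] [-0.5379292  -0.43763014  0.63645227]
```

View pics/c3.png

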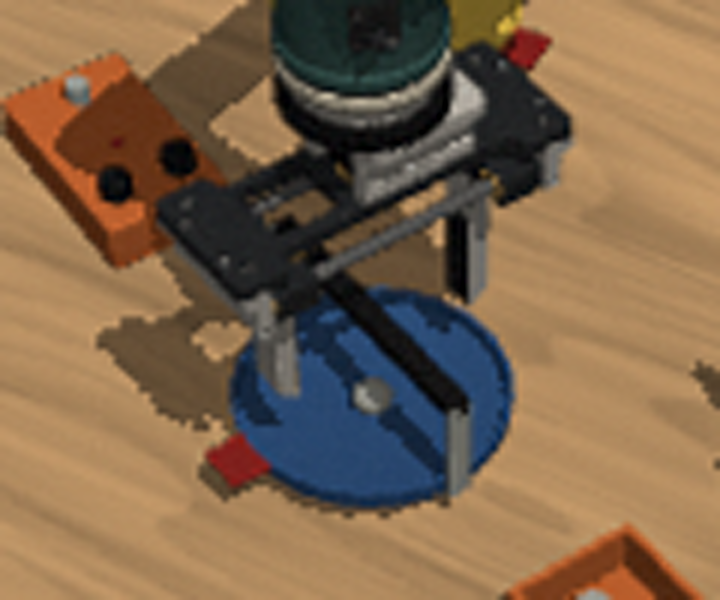

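The fingers straddle the bar, with tips at crop (288,390) and (465,300) and the bar between them. I close slowly.

Call:
carry_out:
  deltas:
    - {"dx":0,"dy":0,"dz":0,"wx":0,"wy":0,"wz":0,"gripper":80}
    - {"dx":0,"dy":0,"dz":0,"wx":0,"wy":0,"wz":0,"gripper":130}
    - {"dx":0,"dy":0,"dz":0,"wx":0,"wy":0,"wz":0,"gripper":170}
    - {"dx":0,"dy":0,"dz":0,"wx":0,"wy":0,"wz":0,"gripper":190}
    - {"dx":0,"dy":0,"dz":0,"wx":0,"wy":0,"wz":0,"gripper":200}
    - {"dx":0,"dy":0,"dz":0,"wx":0,"wy":0,"wz":0,"gripper":204}
    - {"dx":0,"dy":0,"dz":0,"wx":0,"wy":0,"wz":0,"gripper":207}
    - {"dx":0,"dy":0,"dz":0,"wx":0,"wy":0,"wz":0,"gripper":210}
    - {"dx":0,"dy":0,"dz":0,"wx":0,"wy":0,"wz":0,"gripper":213}
    - {"dx":0,"dy":0,"dz":0,"wx":0,"wy":0,"wz":0,"gripper":216}
    - {"dx":0,"dy":0,"dz":0,"wx":0,"wy":0,"wz":0,"gripper":218}
    - {"dx":0,"dy":0,"dz":0,"wx":0,"wy":0,"wz":0,"gripper":220}
    - {"dx":0,"dy":0,"dz":0,"wx":0,"wy":0,"wz":0,"gripper":222}
    - {"dx":0,"dy":0,"dz":0,"wx":0,"wy":0,"wz":0,"gripper":224}
    - {"dx":0,"dy":0,"dz":0,"wx":0,"wy":0,"wz":0,"gripper":227}
    - {"dx":0,"dy":0,"dz":0,"wx":0,"wy":0,"wz":0,"gripper":232}
    - {"dx":0,"dy":0,"dz":0,"wx":0,"wy":0,"wz":0,"gripper":240}
    - {"dx":0,"dy":0,"dz":0,"wx":0,"wy":0,"wz":0,"gripper":255}
    - {"dx":0,"dy":0,"dz":0,"wx":0,"wy":0,"wz":0,"gripper":255}

```text
time: 7.6
tool_pos: [0.5412, -0.0611, 0.1734]
ee_rot: [3.141, -0.0, 1.172]
wrist_force: [1.0, -0.7, -0.4]
width: 0.0117
finger_force: 30.0
```

Gripped: the width is 12 mm and the force 30 N. I lift smoothly by 10 cm.

Call:
carry_out:
  deltas:
    - {"dx":0,"dy":0,"dz":-0.05,"wx":0,"wy":0,"wz":0,"gripper":255}
    - {"dx":0,"dy":0,"dz":-0.1,"wx":0,"wy":0,"wz":0,"gripper":255}
    - {"dx":0,"dy":0,"dz":-0.15,"wx":0,"wy":0,"wz":0,"gripper":255}
    - {"dx":0,"dy":0,"dz":-0.2,"wx":0,"wy":0,"wz":0,"gripper":255}
    - {"dx":0,"dy":0,"dz":-0.25,"wx":0,"wy":0,"wz":0,"gripper":255}
    - {"dx":0,"dy":0,"dz":-0.35,"wx":0,"wy":0,"wz":0,"gripper":255}
    - {"dx":0,"dy":0,"dz":-0.35,"wx":0,"wy":0,"wz":0,"gripper":255}
    - {"dx":0,"dy":0,"dz":-0.35,"wx":0,"wy":0,"wz":0,"gripper":255}
    - {"dx":0,"dy":0,"dz":-0.35,"wx":0,"wy":0,"wz":0,"gripper":255}
    - {"dx":0,"dy":0,"dz":-0.35,"wx":0,"wy":0,"wz":0,"gripper":255}
    - {"dx":0,"dy":0,"dz":-0.35,"wx":0,"wy":0,"wz":0,"gripper":255}
    - {"dx":0,"dy":0,"dz":-0.35,"wx":0,"wy":0,"wz":0,"gripper":255}
    - {"dx":0,"dy":0,"dz":-0.35,"wx":0,"wy":0,"wz":0,"gripper":255}
    - {"dx":0,"dy":0,"dz":-0.35,"wx":0,"wy":0,"wz":0,"gripper":255}
    - {"dx":0,"dy":0,"dz":-0.35,"wx":0,"wy":0,"wz":0,"gripper":255}
    - {"dx":0,"dy":0,"dz":-0.25,"wx":0,"wy":0,"wz":0,"gripper":255}
    - {"dx":0,"dy":0,"dz":-0.2,"wx":0,"wy":0,"wz":0,"gripper":255}
    - {"dx":0,"dy":0,"dz":-0.15,"wx":0,"wy":0,"wz":0,"gripper":255}
    - {"dx":0,"dy":0,"dz":-0.1,"wx":0,"wy":0,"wz":0,"gripper":255}
    - {"dx":0,"dy":0,"dz":-0.05,"wx":0,"wy":0,"wz":0,"gripper":255}

```text
time: 9.27
tool_pos: [0.5411, -0.0611, 0.2734]
ee_rot: [3.142, -0.0, 1.172]
wrist_force: [-0.1, 0.2, -1.8]
width: 0.0121
finger_force: 30.0
```

```bash
python3 - <<'E'
from h import *
a=eyes.snapshot("scene"); o=robot.get_obs(); print(o["time"],o["tool_pos"],o["ee_rot"],o["wrist_force"],o["wrist_torque"])
cv2.imwrite("pics/c4.png",cv2.resize(a[110:250,180:320],(600,600),interpolation=cv2.INTER_CUBIC)[:,:,::-1])
E
```

```text
9.3167 [ 0.54110795 -0.06106514  0.2734131 ] [ 3.14153970e+00 -1.07199978e-04  1.17179106e+00] [-0.52177662 -0.18064544 -1.63684374] [-0.07740363  0.16252298  0.00957348]
```

View pics/c4.png

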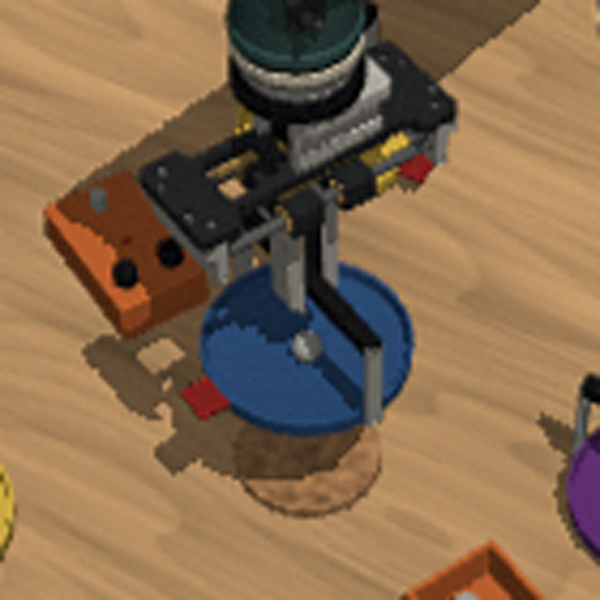

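The dish is up and level over its coaster, with the ball in the middle at crop (306,347) and the lip at (205,397). I turn left about 92.5° with smooth ramps.

Call:
carry_out:
  deltas:
    - {"dx":0,"dy":0,"dz":0,"wx":0,"wy":0,"wz":-0.05,"gripper":255}
    - {"dx":0,"dy":0,"dz":0,"wx":0,"wy":0,"wz":-0.1,"gripper":255}
    - {"dx":0,"dy":0,"dz":0,"wx":0,"wy":0,"wz":-0.15,"gripper":255}
    - {"dx":0,"dy":0,"dz":0,"wx":0,"wy":0,"wz":-0.2,"gripper":255}
    - {"dx":0,"dy":0,"dz":0,"wx":0,"wy":0,"wz":-0.25,"gripper":255}
    - {"dx":0,"dy":0,"dz":0,"wx":0,"wy":0,"wz":-0.3,"gripper":255}
    - {"dx":0,"dy":0,"dz":0,"wx":0,"wy":0,"wz":-0.35,"gripper":255}
    - {"dx":0,"dy":0,"dz":0,"wx":0,"wy":0,"wz":-0.41,"gripper":255}
    - {"dx":0,"dy":0,"dz":0,"wx":0,"wy":0,"wz":-0.41,"gripper":255}
    - {"dx":0,"dy":0,"dz":0,"wx":0,"wy":0,"wz":-0.41,"gripper":255}
    - {"dx":0,"dy":0,"dz":0,"wx":0,"wy":0,"wz":-0.41,"gripper":255}
    - {"dx":0,"dy":0,"dz":0,"wx":0,"wy":0,"wz":-0.41,"gripper":255}
    - {"dx":0,"dy":0,"dz":0,"wx":0,"wy":0,"wz":-0.41,"gripper":255}
    - {"dx":0,"dy":0,"dz":0,"wx":0,"wy":0,"wz":-0.41,"gripper":255}
    - {"dx":0,"dy":0,"dz":0,"wx":0,"wy":0,"wz":-0.41,"gripper":255}
    - {"dx":0,"dy":0,"dz":0,"wx":0,"wy":0,"wz":-0.41,"gripper":255}
    - {"dx":0,"dy":0,"dz":0,"wx":0,"wy":0,"wz":-0.41,"gripper":255}
    - {"dx":0,"dy":0,"dz":0,"wx":0,"wy":0,"wz":-0.41,"gripper":255}
    - {"dx":0,"dy":0,"dz":0,"wx":0,"wy":0,"wz":-0.41,"gripper":255}
    - {"dx":0,"dy":0,"dz":0,"wx":0,"wy":0,"wz":-0.41,"gripper":255}

```text
time: 10.98
tool_pos: [0.541, -0.061, 0.2731]
ee_rot: [-3.141, -0.0, 1.983]
wrist_force: [0.2, 0.1, -2.4]
width: 0.0114
finger_force: 30.0
```

Call:
carry_out:
  deltas:
    - {"dx":0,"dy":0,"dz":0,"wx":0,"wy":0,"wz":-0.41,"gripper":255}
    - {"dx":0,"dy":0,"dz":0,"wx":0,"wy":0,"wz":-0.41,"gripper":255}
    - {"dx":0,"dy":0,"dz":0,"wx":0,"wy":0,"wz":-0.41,"gripper":255}
    - {"dx":0,"dy":0,"dz":0,"wx":0,"wy":0,"wz":-0.41,"gripper":255}
    - {"dx":0,"dy":0,"dz":0,"wx":0,"wy":0,"wz":-0.41,"gripper":255}
    - {"dx":0,"dy":0,"dz":0,"wx":0,"wy":0,"wz":-0.41,"gripper":255}
    - {"dx":0,"dy":0,"dz":0,"wx":0,"wy":0,"wz":-0.41,"gripper":255}
    - {"dx":0,"dy":0,"dz":0,"wx":0,"wy":0,"wz":-0.41,"gripper":255}
    - {"dx":0,"dy":0,"dz":0,"wx":0,"wy":0,"wz":-0.41,"gripper":255}
    - {"dx":0,"dy":0,"dz":0,"wx":0,"wy":0,"wz":-0.41,"gripper":255}
    - {"dx":0,"dy":0,"dz":0,"wx":0,"wy":0,"wz":-0.41,"gripper":255}
    - {"dx":0,"dy":0,"dz":0,"wx":0,"wy":0,"wz":-0.41,"gripper":255}
    - {"dx":0,"dy":0,"dz":0,"wx":0,"wy":0,"wz":-0.41,"gripper":255}
    - {"dx":0,"dy":0,"dz":0,"wx":0,"wy":0,"wz":-0.35,"gripper":255}
    - {"dx":0,"dy":0,"dz":0,"wx":0,"wy":0,"wz":-0.3,"gripper":255}
    - {"dx":0,"dy":0,"dz":0,"wx":0,"wy":0,"wz":-0.25,"gripper":255}
    - {"dx":0,"dy":0,"dz":0,"wx":0,"wy":0,"wz":-0.2,"gripper":255}
    - {"dx":0,"dy":0,"dz":0,"wx":0,"wy":0,"wz":-0.15,"gripper":255}
    - {"dx":0,"dy":0,"dz":0,"wx":0,"wy":0,"wz":-0.1,"gripper":255}
    - {"dx":0,"dy":0,"dz":0,"wx":0,"wy":0,"wz":-0.05,"gripper":255}

```text
time: 12.65
tool_pos: [0.5411, -0.0611, 0.2732]
ee_rot: [3.142, -0.0, 2.788]
wrist_force: [0.1, -0.4, -1.9]
width: 0.0118
finger_force: 30.0
```

Call:
carry_out:
  deltas:
    - {"dx":0,"dy":0,"dz":0,"wx":0,"wy":0,"wz":0,"gripper":255}
    - {"dx":0,"dy":0,"dz":0,"wx":0,"wy":0,"wz":0,"gripper":255}
    - {"dx":0,"dy":0,"dz":0,"wx":0,"wy":0,"wz":0,"gripper":255}
    - {"dx":0,"dy":0,"dz":0,"wx":0,"wy":0,"wz":0,"gripper":255}
    - {"dx":0,"dy":0,"dz":0,"wx":0,"wy":0,"wz":0,"gripper":255}
    - {"dx":0,"dy":0,"dz":0,"wx":0,"wy":0,"wz":0,"gripper":255}

```text
time: 13.15
tool_pos: [0.5411, -0.0611, 0.2733]
ee_rot: [3.141, -0.0, 2.787]
wrist_force: [-0.7, -0.4, -2.1]
width: 0.0121
finger_force: 30.0
```

```bash
python3 - <<'E'
from h import *
a,b=eyes.snapshot("scene"),eyes.snapshot("top"); o=robot.get_obs(); print(o["time"],o["tool_pos"],o["ee_rot"],o["wrist_force"],o["joint_positions"])
box=dict(scene=(225,180,330,260),top=(205,165,300,220))
for n,im in(("scene",a),("top",b)):
    r=blob(im,(0,150,60),(4,255,255),box[n])|blob(im,(174,150,60),(180,255,255),box[n])
    k,l,s,c=cv2.connectedComponentsWithStats(r); 
    for i in range(1,k):
        if s[i][4]>10:
            L=ray(n,c[i],.131); print(n,c[i],s[i],L,np.degrees(np.arctan2(*(L[:2]-o["tool_pos"][:2])[::-1])))
cr=lambda z,x0,y0:cv2.resize(z[y0:y0+150,x0:x0+100],(400,600),interpolation=cv2.INTER_CUBIC)
cv2.imwrite("pics/c5.png",np.hstack([cr(a,220,140),cr(b,220,120)])[:,:,::-1])
E
```

```text
13.25 [ 0.54106487 -0.06106254  0.27325824] [ 3.14150522e+00 -4.94518709e-05  2.78695780e+00] [ 0.3939919  -0.26310635 -2.42128233] [-2.16561205e-01  8.25461146e-02  1.43385535e+00  9.35441830e-05
  1.62522813e+00 -1.43271758e+00]
scene [269.38333333 206.96666667] [264 203  12   9  60] [0.56791844 0.01056026 0.131     ] 69.44745445796445
```

View pics/c5.png

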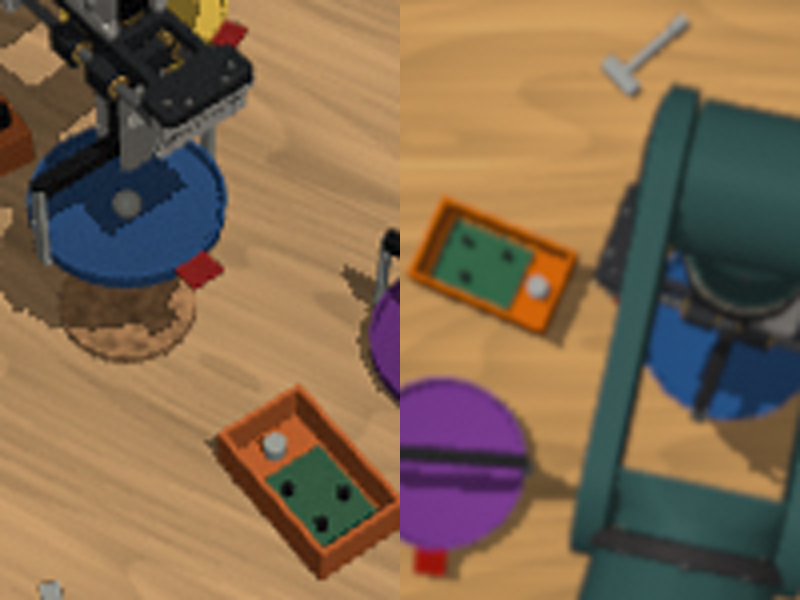

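The dish is level above its coaster with the ball in the middle (crop (128,203)). The lip bearing measures 69.4°, against 69.5° to the open pedal's middle. I hand in.

```bash
python3 -c "
from bench import robot
print(robot.close_job())"
```

```text
the job is handed in; nothing more can be done
None
```

The blue dish is held still and level 10 cm above its coaster with the ball in the middle; its red lip measures within about 0.1° of the bearing to the open pedal's middle, and the job is handed in with no verdict returned.

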